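# Shift the six-speed shifter from fifth to fourth

## Robot

A 7-joint arm with a two-finger parallel gripper is mounted at the origin on the work surface. World frame = base frame: x ahead of the robot, y to its left, z up, the work surface at z = 0. Lengths are in m, angles in rad, forces in N, time in s.
With the tool pointing down it reaches from about 0.425 to 0.95 m from the base axis. Payload 4.7 kg.
Tool frame: the origin (TCP) lies between the finger pads; the fingertips stand 25 mm ahead of it and the grasp point (between the pads) lies 6 mm ahead of it; z points along the fingers, y is the line along which they close (so a half turn about z gives the same grasp; the last joint's range is limited). The gripper opens to 85 mm and grips with 20 to 120 N. Pads are 22 mm wide; open, the fingers measure 114 mm over their backs; the gripper's body (76 mm by 85 mm) begins 54 mm behind the grasp point. The pads swing forward as they close: fully open they stand 13 mm farther back than shut.
Start: joints at [-1.135, 0.469, -0.049, 1.532, 0.024, 1.141, -0.082], TCP at [0.303, 0.603, 0.256] pointing down, gripper open.
Joint ranges: [-2.59, 2.59], [-0.33, 1.99], [-1.39, 1.29], [0.1, 2.45], [-1.04, 4.18], [0.21, 1.99], [-2.66, 2.66]. Speed limits (rad/s): [2.57, 2.57, 3.14, 3.14, 3.14, 3.14, 3.14].

## Interface

Orientations are given as a 3x3 rotation matrix whose columns are the frame's x, y, z axes.
In Python, from rig import * gives the robot as it stands. Calls block until the motion is done:
- movep(position, orientation): joint-space move of the TCP to a pose.
- move_l(position, attitude=None, feed=0.15, until_force=None): straight line of the TCP; attitude=None keeps the orientation; feed is the mean speed in m/s. With until_force (N) it stops when the force on the tool has changed by that much, and returns True; else False.
- move_joints(angles): joint-space move.
- command_gripper(opening, newtons=None): finger opening in m; newtons is the grip in N (None keeps the last); returns when the fingers have stopped.
- sleep(seconds).
- inverse_kinematics(position, orientation): joint angles nearest the present ones, or None.
- sense(): the state.
- camera(name): name is "scene" or "top" or "wrist"; returns (picture, depth): 384x512x3 uint8, red, green, blue; 384x512 float32, m along the optical axis (not along the pixel's ray), 0 where there is no reading.
- camera_params(name): a dict with "K" (3x3 intrinsics, pixels), "position" and "rotation" of the camera in the world; the wrist camera has in their place "tool_from_camera" (4x4, takes a point from camera to tool coordinates, whose origin is the TCP and whose axes are the flange's). Camera axes: x right, y down, z forward; pixel columns grow to the right and rows downward; lengths in m; the calibration is good to about 2 mm. A picture is of the moment at which its call begins: read the wrist's pose just before it. camera_params takes no time and is no camera call.
A pose or a line that the arm cannot do raises Unreachable and nothing moves.
- finish_job(): hands the job in; it is judged then, once.
The state is a dict: "time_s": time; "joint_pos": joint angles; "qd": joint speeds; "joint_efforts": joint torques, N m; "position": TCP position; "tcp_rot": TCP orientation; "wrist_force": force on the tool from outside, world axes, zero at the start; "ft_torque": the same for the moment, N m; "finger_gap": finger opening in m; "gripper_force": force on a finger pad.
Only numpy, scipy, OpenCV 4.12 (cv2) and the standard library are available. Lean on these libraries where they do the work, as an engineer would, in place of code of your own. Each camera call takes 0.05 s, during which the arm holds its last target. There are 200 camera calls.

## Task

The six-speed gear shifter screwed to the plywood board has been left in fifth gear; for the check of its fourth-gear switch, push the black ball knob of its lever out of fifth, across neutral and fully home into fourth, using the fingers only, without gripping the knob or shaft and without running into any other gear on the way. The gears lie as in a car, for a driver sitting on the robot's side: first, third and fifth away from the driver from left to right, second, fourth and sixth towards the driver, opposite them. Leave everything else on the bench where it is.

Things in the scene. Friction and masses are not known exactly. Their poses are not given: they have to be found in the camera images.
- shifter: Six-speed gear shifter: dark steel housing (130 mm along x, 112 mm along y) with a 4 mm aluminium gate plate on top, in the middle of a plywood board 240 x 230 x 18 mm, fixed to the left or right half of the bench. Origin: centre of the board's underside, below the middle of the gate. +x points away from the driver (and robot, within 0.35 rad), +y to the driver's left, +z up.
- gate_middle (a point): Middle of the gate, on the plate's upper face, 98 mm above the bench. Three slots along the shifter's x, 19 mm apart (left: 1 far end, 2 near end; middle: 3 and 4; right: 5 and 6), are joined halfway by the neutral channel along y. Slots and channel are 13.5 mm wide and 44 mm and 52 mm long; the bars between the slots have rounded ends; the lever's shaft is 10 mm thick.
- pivot (a point): Point about which the lever swings both ways, inside the housing: 30 mm above the bench, 66 mm below the middle of the gate plate, 172 mm from the knob's centre.
- knob (a point): Centre of the black ball knob, 48 mm in diameter, on top of the lever: 202 mm above the bench with the lever upright, about 190 mm in fifth. The point leans with the lever. Below the ball a collar 24 mm wide reaches down to 29 mm below its centre, then a sleeve 17 mm wide to 40 mm, then the bare shaft. Nothing else stands within 90 mm of the knob at its height.
- shift_throw (a joint): Lean of the lever along the slots, rad: positive away from the driver (+x of the shifter), 0 in neutral, about +0.26 fully in 1, 3, 5 and -0.26 fully in 2, 4, 6 (knob 43 mm either way); starts at 0.19 to 0.25. Sideways movement is free within about 0.03 of 0. It stays where it is left: friction of about 2 N at the knob, no spring, no detent.
- shift_cross (a joint): Lean of the lever across the slots, rad: positive to the driver's left (+y of the shifter); left column +0.28, middle 0, right -0.28 (knob 48 mm either way). It enters the middle slots when within about 0.03 of 0 (a little more rides in on the rounded ends). It too stays where it is left: about 2 N at the knob, no spring.
- board_holder: Circuit-board holder with the shifter's control board clamped in it, 150 x 200 mm, 72 mm high, fixed to the bench in the other half. Origin: centre of its underside. Nothing to be done with it.
- spare_knob: Bystander: spare black pear-shaped knob, 45 mm wide, 49 mm high, standing on the plywood board at its far left corner. Origin: centre of its underside.
- hex_key: Bystander: L-shaped hex key, 90 x 35 x 6 mm, lying on the plywood board in front of the housing (robot's side). Origin: under the middle of its long leg.
- screwdriver: Bystander: screwdriver with a black handle, 190 mm long, lying on the bench near the robot, right.
- marker: Bystander: black marker pen, 133 mm long, 15 mm thick, lying on the bench near the robot, left.
- solder_reel: Bystander: metal reel, 60 mm wide, 40 mm high, with a 16 mm bore, standing beyond the board holder or the shifter, left.
- parts_box: Bystander: clear plastic box with three compartments, 85 x 125 x 38 mm, open, far middle right.
- side_cutters: Bystander: side cutters with red handles, 135 mm long, 11 mm thick, lying far, left of the middle.
- wood_block: Bystander: dark wooden block, 70 x 110 x 35 mm, far right.

How it is judged:
On the way, in this order (a step that is already met when the one before it is completed fails the run):
1. lever out of fifth and in neutral (value of joint shift_throw between -0.1 and 0.07 rad and value of joint shift_cross below -0.1 rad), for 0.02 s.
2. lever in fourth (value of joint shift_throw below -0.2 rad and value of joint shift_cross between -0.07 and 0.07 rad), for 0.2 s.
At the end, for the whole second after the job is handed in: The lever stands in the near end of the middle slot (fourth): throw below -0.2 rad (full is -0.26), cross within 0.07 rad of 0, at rest, and every loose thing is within 30 mm of where it was (all of step 2 and velocity of joint shift_throw between -0.05 and 0.05 rad/s and velocity of joint shift_cross between -0.05 and 0.05 rad/s and not (distance of any of spare_knob, hex_key, screwdriver, marker, solder_reel, parts_box, side_cutters, wood_block from where it was at the start of the episode above 0.03 m)); the robot touches nothing.
It fails at once if lever run into third or first (value of joint shift_throw above 0.15 rad and value of joint shift_cross above -0.14 rad).
It fails at once if lever run into sixth or second (value of joint shift_throw below -0.15 rad and (value of joint shift_cross below -0.14 rad or value of joint shift_cross above 0.14 rad)).
It fails at once if knob or shaft gripped from two opposite sides ((contact force between the fingers and shift_throw_c0 above 1 N and contact force between the fingers and shift_throw_c1 above 1 N) or (contact force between the fingers and shift_throw_c2 above 1 N and contact force between the fingers and shift_throw_c3 above 1 N) or (contact force between the fingers and shift_throw_c6 above 1 N and contact force between the fingers and shift_throw_c7 above 1 N) or (contact force between the fingers and shift_throw_c8 above 1 N and contact force between the fingers and shift_throw_c9 above 1 N)).
It fails at once if lever pushed with the arm or the gripper's body (contact force between the arm and shift_throw_c0 above 1 N or contact force between the arm and shift_throw_c1 above 1 N or contact force between the arm and shift_throw_c2 above 1 N or contact force between the arm and shift_throw_c3 above 1 N or contact force between the arm and shift_throw_c4 above 1 N or contact force between the arm and shift_throw_c5 above 1 N or contact force between the arm and shift_throw_c6 above 1 N or contact force between the arm and shift_throw_c7 above 1 N or contact force between the arm and shift_throw_c8 above 1 N or contact force between the arm and shift_throw_c9 above 1 N).
It fails at once if a loose thing picked up, knocked over or shifted by more than 30 mm (distance of any of spare_knob, hex_key, screwdriver, marker, solder_reel, parts_box, side_cutters, wood_block from where it was at the start of the episode above 0.03 m).
It also fails if it takes over 45 s, if anything falls off the work surface, if the arm or the gripper's body presses on something with over 40 N, if the wrist force passes 120 N, or if a joint passes its speed limit or range.

## Working session

There is one attempt and no reset: what is moved stays moved. The work goes in short steps, each a Python script; the robot and the scene stay as the last script left them, time stands still between calls to the robot, and variables do not carry over. Pictures are saved under pics/ and viewed, at most 10 in all, crops included, and the job is handed in when it is done.

```bash
mkdir -p pics; ls; python3 - <<'E'
from rig import *
import cv2,numpy as np
for n in("scene","top"):
    p,d=camera(n); cv2.imwrite(f"pics/{n}0.png",p[:,:,::-1]); np.save(f"pics/{n}0.npy",d); c=camera_params(n);print(n,c)
s=sense();print(s)
E
```

```text
pics
scene {'K': array([[374.66142773,   0.        , 252.31651732],
       [  0.        , 374.66142773, 194.85660283],
       [  0.        ,   0.        ,   1.        ]]), 'position': array([ 1.07750733, -0.06859563,  0.78704711]), 'rotation': array([[ 8.03168488e-02,  7.83704685e-01, -6.15918964e-01],
       [ 9.96768931e-01, -6.25596534e-02,  5.03784553e-02],
       [ 9.50154572e-04, -6.17975126e-01, -7.86197075e-01]])}
top {'K': array([[347.57569726,   0.        , 255.56431697],
       [  0.        , 347.57569726, 191.68033482],
       [  0.        ,   0.        ,   1.        ]]), 'position': array([ 0.50639232, -0.01384837,  0.95340952]), 'rotation': array([[ 0.01674116, -0.99873485,  0.04741768],
       [-0.99956974, -0.01557513,  0.02485443],
       [-0.02408445, -0.04781337, -0.99856588]])}
{'time_s': 0.1, 'joint_pos': array([-1.13492823,  0.46936918, -0.04863234,  1.53358173,  0.02411025,
        1.14098568, -0.08229203]), 'qd': array([-0.0009309 , -0.00088608,  0.00116641, -0.00359284,  0.00019551,
       -0.00187548, -0.0010073 ]), 'joint_efforts': array([ 1.15216768e-03, -5.11515284e+01, -4.65877459e-02, -2.38391250e+01,
        1.08644160e-02,  4.37890791e-03, -1.13549217e-05]), 'position': array([0.30229844, 0.60298524, 0.2553577 ]), 'tcp_rot': array([[-8.93959072e-01,  4.48148000e-01, -7.39878988e-04],
       [ 4.48148608e-01,  8.93957651e-01, -1.59458125e-03],
       [-5.31879151e-05, -1.75706611e-03, -9.99998455e-01]]), 'wrist_force': array([ 0.62618111, -0.01199049, -0.69543029]), 'ft_torque': array([-0.03507437,  0.0150884 , -0.04853423]), 'gripper_force': 0.0, 'finger_gap': 0.08529836978776346}
```

View pics/top0.png

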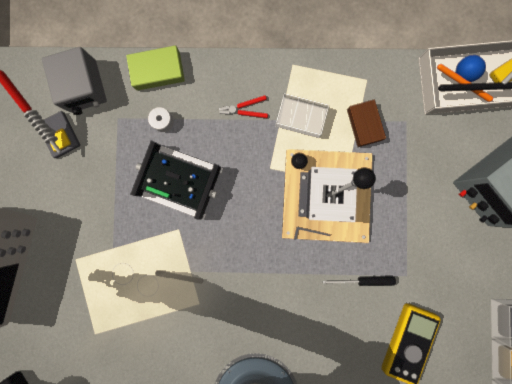

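View pics/scene0.png

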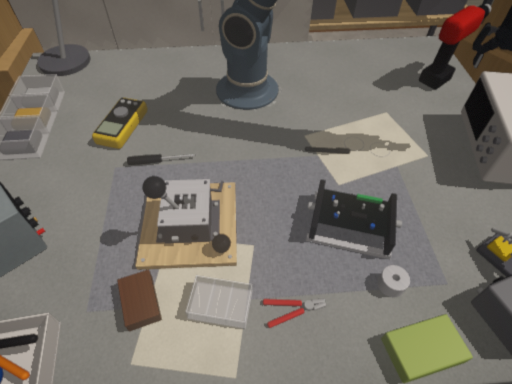

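The top view shows the shifter on the right half, with the knob at about (364,178), the plate around (333,194) and the wooden board spanning (283..374, 150..242). In the scene view the knob is at (154,187) and the plate near (187,203).

```bash
cat > h.py <<'E'
from rig import *
import cv2,numpy as np
def ray(c,uv):
    d=c["rotation"]@np.linalg.inv(c["K"])@np.array([uv[0],uv[1],1.]); return c["position"],d/np.linalg.norm(d)
def onplane(c,uv,z):
    o,d=ray(c,uv); return o+d*(z-o[2])/d[2]
def tri(c1,u1,c2,u2):
    o,d=ray(c1,u1);p,e=ray(c2,u2)
    t=np.linalg.lstsq(np.c_[d,-e],p-o,rcond=None)[0]; a,b=o+d*t[0],p+e*t[1]
    return (a+b)/2,np.linalg.norm(a-b)
def blob(m,seed,r):
    k=np.zeros(m.shape,np.uint8);cv2.circle(k,seed,r,255,-1)
    m=cv2.bitwise_and(m,k); m=cv2.morphologyEx(m,cv2.MORPH_OPEN,np.ones((5,5),np.uint8))
    c=max(cv2.findContours(m,cv2.RETR_EXTERNAL,cv2.CHAIN_APPROX_NONE)[0],key=cv2.contourArea)
    return c
def knob(seeds=((364,178),(154,187)),r=22,ims=None):
    u=[];cs=[]
    for n,s in zip(("top","scene"),seeds):
        im=ims[n] if ims else camera(n)[0]
        m=(im.max(2)<45).astype(np.uint8)*255
        c=blob(m,s,r);(x,y),R=cv2.minEnclosingCircle(c);u.append((x,y,R));cs.append(camera_params(n))
    return u,tri(cs[0],u[0][:2],cs[1],u[1][:2])
E
python3 - <<'E'
from h import *
ims={n:cv2.imread(f"pics/{n}0.png")[:,:,::-1] for n in("top","scene")}
print(knob(ims=ims))
im=ims["top"];c=camera_params("top");hsv=cv2.cvtColor(np.ascontiguousarray(im),cv2.COLOR_RGB2HSV)
w=cv2.inRange(hsv,(8,70,110),(28,255,255))
b=blob(w,(329,196),70);hull=cv2.convexHull(b)
box=cv2.boxPoints(cv2.minAreaRect(hull));P=np.array([onplane(c,q,.018) for q in box]);print(box,P,P.mean(0),np.linalg.norm(np.diff(P,axis=0),axis=1))
print([np.arctan2(*(P[i+1]-P[i])[[1,0]]) for i in range(3)])
for n,sd,r in(("top",(333,194),40),("scene",(187,203),40)):
    hsv=cv2.cvtColor(np.ascontiguousarray(ims[n]),cv2.COLOR_RGB2HSV);cc=camera_params(n)
    m=cv2.inRange(hsv,(0,0,140),(180,40,255));h=cv2.convexHull(blob(m,sd,r));box=cv2.boxPoints(cv2.minAreaRect(h))
    P=np.array([onplane(cc,q,.098) for q in box]);print(n,box,P,P.mean(0),np.linalg.norm(np.diff(P,axis=0),axis=1),[np.arctan2(*(P[i+1]-P[i])[[1,0]]) for i in range(3)])
crop=np.hstack([cv2.resize(ims["top"][140:250,270:400],None,fx=3,fy=3,interpolation=2),cv2.resize(ims["scene"][160:270,125:255],None,fx=3,fy=3,interpolation=2)])
cv2.imwrite("pics/crop.png",crop[:,:,::-1])
E
```

```text
Traceback (most recent call last):
  File "h.py", line 21, in knob
    c=blob(m,s,r);(x,y),R=cv2.minEnclosingCircle(c);u.append((x,y,R));cs.append(camera_params(n))
  File "h.py", line 14, in blob
    c=max(cv2.findContours(m,cv2.RETR_EXTERNAL,cv2.CHAIN_APPROX_NONE)[0],key=cv2.contourArea)
ValueError: max() iterable argument is empty
```

```bash
sed -i 's/<45/<75/' h.py
cat > m.py <<'E'
from h import *
ims={n:cv2.imread(f"pics/{n}0.png")[:,:,::-1] for n in("top","scene")}
crop=np.hstack([cv2.resize(ims["top"][140:250,270:400],None,fx=3,fy=3,interpolation=2),cv2.resize(ims["scene"][160:270,125:255],None,fx=3,fy=3,interpolation=2)])
cv2.imwrite("pics/crop.png",crop[:,:,::-1])
print(ims["scene"][187,140:170].max(1),ims["top"][178,345:385].max(1))
print(knob(ims=ims))
im=ims["top"];c=camera_params("top")
def go(n,lo,hi,sd,r,z):
    hsv=cv2.cvtColor(np.ascontiguousarray(ims[n]),cv2.COLOR_RGB2HSV);cc=camera_params(n)
    h=cv2.convexHull(blob(cv2.inRange(hsv,lo,hi),sd,r));box=cv2.boxPoints(cv2.minAreaRect(h))
    P=np.array([onplane(cc,q,z) for q in box]);print(n,box.tolist(),P,P.mean(0),np.linalg.norm(np.diff(P,axis=0),axis=1),[np.arctan2(*(P[i+1]-P[i])[[1,0]]) for i in range(3)])
for n,a,b in(("top",(329,196),(333,194)),("scene",(188,223),(187,203))):
    go(n,(8,70,110),(28,255,255),a,70,.018)
    go(n,(0,0,140),(180,40,255),b,40,.098)
E
python3 m.py
```

```text
[127 117  81  53  50  51  52  51  53  54  54  56  56  57  57  57  58  58
  58  57  57  57  56  56  58  80 133 171 175 175] [226 226 226 226 226 225 223 176  78  30  28  30  35  34  39  50  56  57
  50  44  40  35  33  29  29  27  27  25  18  25  63 132 146 144 144 145
 143 143 145 149]
([(364.0, 178.0, 11.401854515075684), (153.5, 187.36666870117188, 11.436203956604004)], (array([ 0.57607346, -0.23087604,  0.19241428]), np.float64(1.59435512605634e-05)))
top [[281.4657897949219, 238.39683532714844], [285.3851623535156, 154.78367614746094], [372.8024597167969, 158.88136291503906], [368.8830871582031, 242.49452209472656]] [[ 0.42688762 -0.06190838  0.018     ]
 [ 0.65190955 -0.06952061  0.018     ]
 [ 0.64388817 -0.30397287  0.018     ]
 [ 0.42042531 -0.29381221  0.018     ]] [ 0.53577766 -0.18230352  0.018     ] [0.22515065 0.23458944 0.22369374] [np.float64(-0.033815937794394596), np.float64(-1.604996242025908), np.float64(3.0961548178282343)]
top [[309.0, 168.0], [355.0, 168.0], [355.0, 220.0], [309.0, 220.0]] [[ 0.60746075 -0.12324072  0.098     ]
 [ 0.60903041 -0.23580526  0.098  
[... 451 characters left out ...]
18     ]
 [ 0.42946441 -0.0645292   0.018     ]
 [ 0.67465701 -0.06995101  0.018     ]
 [ 0.66579336 -0.29815592  0.018     ]] [ 0.54774937 -0.19139225  0.018     ] [0.26853451 0.24525253 0.22837698] [np.float64(1.5395784752759016), np.float64(-0.0221088564586934), np.float64(-1.6096175607578198)]
scene [[159.0, 179.0], [209.0, 179.0], [209.0, 225.0], [159.0, 225.0]] [[ 0.47110439 -0.24554135  0.098     ]
 [ 0.4807192  -0.12499133  0.098     ]
 [ 0.61418559 -0.12620371  0.098     ]
 [ 0.60542301 -0.2358147   0.098     ]] [ 0.54285805 -0.18313777  0.098     ] [0.12093284 0.1334719  0.10996068] [np.float64(1.4912069862934458), np.float64(-0.009083509983738912), np.float64(-1.6505692837678674)]
```

View pics/crop.png

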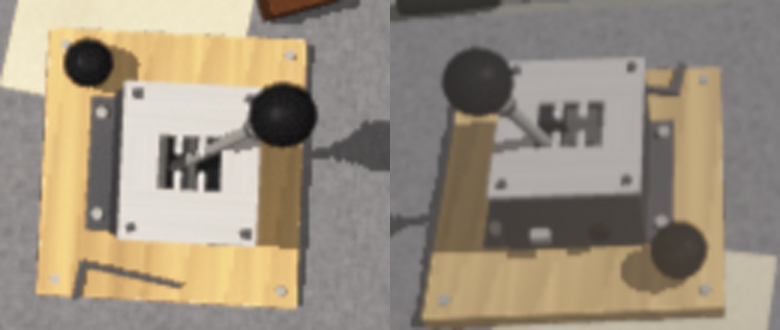

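The crops agree with the measurements: knob about (0.576,-0.231,0.192), gate middle about (0.5435,-0.1815), yaw about -0.025, and a throw of roughly 0.2. I'll now go beyond the knob with closed fingers.

```bash
cat >> h.py <<'E'
C=np.array([.5435,-.1815]);YAW=-.025
L=np.array([[np.cos(YAW),-np.sin(YAW)],[np.sin(YAW),np.cos(YAW)]])
def W(x,y,z): return np.r_[C+L@np.array([x,y]),z]
def loc(p): return L.T@(np.asarray(p)[:2]-C)
def rot(a):  # tool down, tool x at yaw a in shifter frame
    a+=YAW; x=np.array([np.cos(a),np.sin(a),0]);z=np.array([0,0,-1.]);return np.c_[x,np.cross(z,x),z]
def look(tag,seeds):
    ims={n:camera(n)[0] for n in("top","scene")}
    cv2.imwrite(f"pics/{tag}.png",np.hstack([cv2.resize(ims["top"][100:280,250:430],(390,390)),cv2.resize(ims["scene"][120:300,100:280],(390,390))])[:,:,::-1])
    try: u,(p,e)=knob(seeds,ims=ims);print(u,p,e,"local mm",loc(p)*1e3)
    except Exception as x: print("no knob",x)
E
python3 - <<'E'
from h import *
print("board centre",[np.round(loc(onplane(camera_params("top"),(327.4,195.8),.018)),4)], "knob",loc([.576,-.231]))
q0=sense()["joint_pos"]
for a in(0,np.pi/2,np.pi,-np.pi/2):
    print(a,[inverse_kinematics(W(x,y,.2),rot(a)) for x,y in((.095,-.049),(-.02,-.049),(0,-.12))])
E
```

```text
board centre [array([-0.0007, -0.0018])] knob [ 0.03372722 -0.04867212]
0 [array([-0.23823006,  0.63848557,  0.81562321,  1.61865317, -0.50633767,
        1.10801327, -0.88505533]), array([-0.41724389,  0.54888597,  1.06542205,  1.88880459, -0.55803   ,
        1.0394766 , -0.71130036]), array([-0.26355424,  0.63730893,  1.05566073,  1.7750045 , -0.61854911,
        1.10398803, -0.59224585])]
1.5707963267948966 [array([-0.19198673,  0.61185581,  0.73326819,  1.61598582, -0.44871354,
        1.08907206,  0.63787469]), array([-0.31773958,  0.47335469,  0.89138382,  1.88456194, -0.43752119,
        0.99182486,  0.74168897]), array([-0.22559203,  0.59979666,  0.97944604,  1.7732551 , -0.56129529,
        1.07669839,  0.92706481])]
3.141592653589793 [array([-0.05201323,  0.55805524,  0.50455879,  1.60746043, -0.29891907,
        1.05372799,  2.0830457 ]), array([-0.12315963,  0.39799157,  0.60439935,  1.87511686, -0.27388794,
        0.95147935,  2.15122209]), array([-0.05027662,  0.49768013,  0.68463482,  1.76438635, -0.36454352,
        1.00989882,  2.31804843])]
-1.5707963267948966 [array([-0.37596051,  0.77197789,  1.10874266,  1.62606734, -0.72962021,
        1.21315142, -2.27575714]), array([-0.44250338,  0.57665709,  1.11632524,  1.88980839, -0.59684385,
        1.05849746, -2.24447188]), array([-0.28919793,  0.66874592,  1.11232678,  1.7761474 , -0.66285301,
        1.12782981, -2.12358565])]
```

```bash
python3 - <<'E'
from h import *
command_gripper(0.0,20)
s=sense();print(s["finger_gap"])
p=s["position"].copy();p[2]=.36
move_l(p,feed=.2)
movep(W(.095,-.049,.36),rot(0))
move_l(W(.095,-.049,.2),feed=.15)
f0=sense()["wrist_force"]
for x in(.08,.074,.07,.066,.06,.05,.042):
    move_l(W(x,-.049,.2),feed=.06);s=sense();print(x,loc(s["position"])*1e3,s["position"][2],(s["wrist_force"]-f0).round(2))
print(s["time_s"])
look("a",((364,190),(154,180)))
E
```

```text
0.000319319804757866
0.08 [ 79.64278414 -49.11939184] 0.20046314146113764 [-0.02  0.36  0.01]
0.074 [ 73.66320524 -49.06582884] 0.20003521672477814 [-0.14  0.54 -1.19]
0.07 [ 69.80625963 -49.0723796 ] 0.20000572735834146 [ 0.83  0.06 -0.51]
0.066 [ 66.20003241 -48.82450455] 0.20012071056794195 [ 0.4  -0.58 -0.48]
0.06 [ 60.23676052 -49.15671412] 0.200553108253824 [ 2.4  -0.47  1.13]
0.05 [ 49.33802502 -49.15538199] 0.19989719593607105 [ 1.19  0.52 -0.9 ]
0.042 [ 41.14393901 -49.03331176] 0.19974203835849544 [ 0.66 -0.93 -0.4 ]
7.9
[(363.5, 182.0, 15.305328369140625), (150.90908813476562, 175.5454559326172, 20.251619338989258)] [ 0.56552601 -0.22762702  0.21608438] 0.00873717433663484 local mm [ 23.17217981 -45.56200977]
```

View pics/a.png

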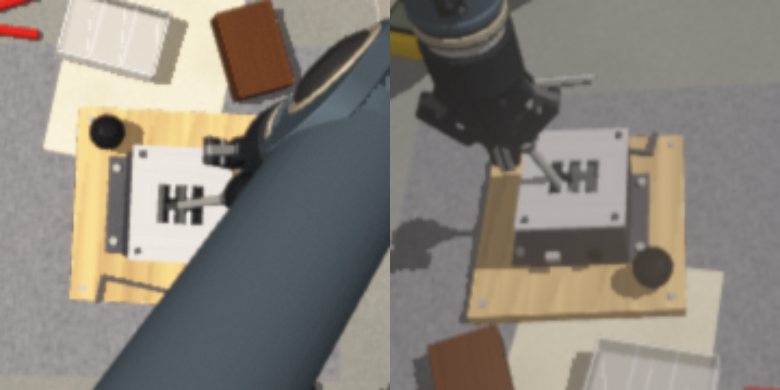

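The top crop shows the lever's shaft near the neutral channel at about (183,207), with the fingers behind the knob. I'll finish the neutral push and move to the knob's right side.

```bash
python3 - <<'E'
from h import *
move_l(W(.0365,-.049,.2),feed=.05)
print(loc(sense()["position"]))
move_l(W(.08,-.049,.2),feed=.15)
move_l(W(.08,-.049,.3),feed=.2)
movep(W(0,-.135,.3),rot(np.pi/2))
move_l(W(0,-.135,.2),feed=.15)
look("b",((364,189),(154,175)))
print(sense()["time_s"])
E
```

```text
[ 0.03608695 -0.04896964]
[(364.43902587890625, 192.07012939453125, 11.80838394165039), (151.78244018554688, 169.7427520751953, 16.878398895263672)] [ 0.54448442 -0.2299818   0.21063405] 0.0063953280658157665 local mm [  2.19602682 -48.44204575]
11.6583
```

View pics/b.png

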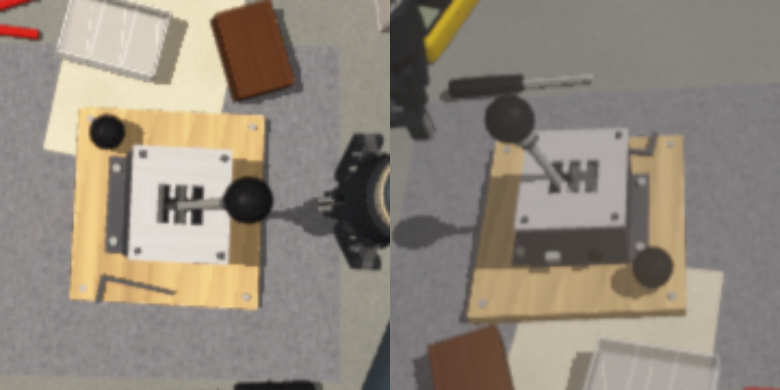

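The knob is in clear view: top (364.4,192.1), scene (154.9,174.9). The lever lies along the neutral channel.

```bash
python3 - <<'E'
from h import *
p,e=tri(camera_params("top"),(364.44,192.07),camera_params("scene"),(154.9,174.9));print(p,e,loc(p)*1e3)
x=loc(p)[0]
assert abs(x)<.008
f0=sense()["wrist_force"]
move_l(W(x,-.095,.2),feed=.15)
for y in(-.08,-.06,-.045,-.037):
    move_l(W(x,y,.2),feed=.06);s=sense();print(y,loc(s["position"])*1e3,(s["wrist_force"]-f0).round(2))
move_l(W(x,-.135,.2),feed=.15)
look("c",((345,189),(175,175)))
print(sense()["time_s"])
E
```

```text
[ 0.54518852 -0.23028456  0.19605946] 0.0010550225208156231 [  2.9074834  -48.72710694]
-0.08 [  2.87288731 -80.06801293] [-0.39 -0.3   0.24]
-0.06 [  2.97416648 -59.16179573] [ 0.17 -0.29  0.07]
-0.045 [  2.81597878 -43.59622894] [0.36 0.4  0.06]
-0.037 [  2.85367027 -36.00279873] [-0.34 -0.46 -0.06]
[(342.28570556640625, 191.0, 11.436713218688965), (177.0, 172.0, 11.180439949035645)] [ 0.54643649 -0.18229154  0.20209928] 0.0010115685183834852 local mm [ 2.9553594  -0.71788594]
14.5417
```

View pics/c.png

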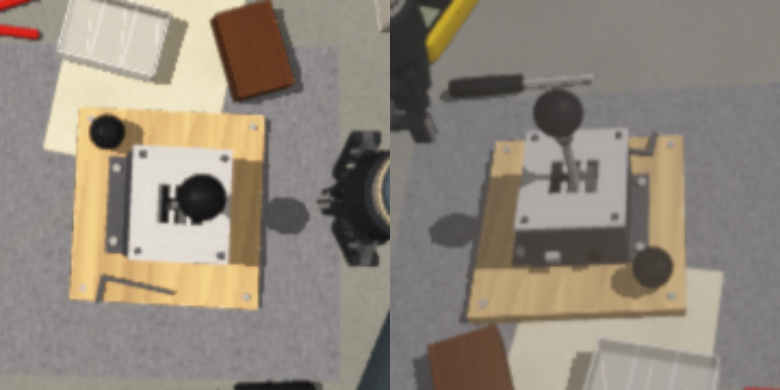

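The knob is now central, at local (3,-1) mm and z 0.202, and the shaft is in the middle column. Next I push it towards the driver from the far side.

```bash
python3 - <<'E'
from h import *
move_l(W(.003,-.135,.3),feed=.2)
movep(W(.08,-.001,.3),rot(0))
move_l(W(.08,-.001,.2),feed=.15)
f0=sense()["wrist_force"]
for x in(.05,.03,.015,.005):
    move_l(W(x,-.001,.2),feed=.06);s=sense();print(x,loc(s["position"])*1e3,(s["wrist_force"]-f0).round(2))
print(move_l(W(-.012,-.001,.2),feed=.03,until_force=8));s=sense();print(loc(s["position"])*1e3,(s["wrist_force"]-f0).round(2))
move_l(W(.08,-.001,.2),feed=.15)
move_l(W(.08,-.001,.3),feed=.2)
movep(W(0,-.15,.3),rot(np.pi/2))
look("d",((342,208),(177,157)))
print(sense()["time_s"])
E
```

```text
0.05 [50.13944182 -0.82402196] [ 0.35 -0.56 -1.56]
0.03 [29.47923128 -1.02771721] [ 0.72  0.54 -1.53]
0.015 [14.11347   -1.0474016] [-0.15 -0.09 -1.3 ]
0.005 [ 4.21116568 -0.95128744] [-0.67 -0.21 -0.48]
True
[-10.30438165  -0.83521564] [ 0.88 -1.67 -0.26]
[(342.14984130859375, 211.84718322753906, 11.614005088806152), (179.0, 157.75, 10.680105209350586)] [ 0.50165115 -0.18175362  0.1984494 ] 0.0014922953200596444 local mm [-41.82943631  -1.29965477]
22.875
```

View pics/d.png

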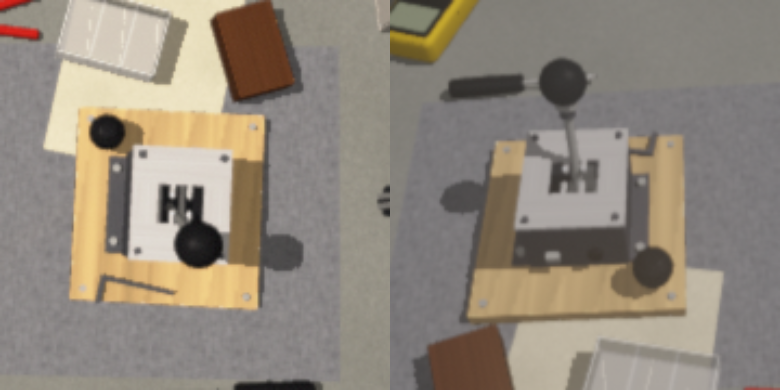

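The knob is at local (-42,-1) mm, so the lever is home in fourth. The force stop tripped near the slot's end, the bystanders look unmoved, and the arm is clear.

```bash
python3 -c "
from rig import *
print(finish_job())"
```

```text
the job is handed in; nothing more can be done
None
```

I pushed the lever with closed fingers from fifth through neutral into fourth and handed the job in. The last camera measurement put the knob 42 mm towards the driver (full throw is 43 mm) and about 1 mm off centre, but `finish_job()` returned no verdict.

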